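# Close up the canister caddy and fold its gate

### The arm

A 7-joint arm with a two-finger parallel gripper is mounted at the origin on the work surface. World frame = base frame: x ahead of the robot, y to its left, z up, the work surface at z = 0. Lengths are in m, angles in rad, forces in N, time in s.
With the tool pointing down it reaches from about 0.4 to 0.875 m from the base axis. Payload 19.3 kg.
Tool frame: the origin (TCP) lies where the fingers leave the gripper's body, on its centre line; the fingertips stand bot.tip_reach ahead of it and the grasp point (between the pads) lies 54 mm ahead of it (bot.tip_reach is the distance from the TCP to the fingertips, in m); z points along the fingers, y is the line along which they close (so a half turn about z gives the same grasp; the last joint's range is limited). The gripper opens to 85 mm and grips with 20 to 120 N. Pads are 22 mm wide; open, the fingers measure 114 mm over their backs; the gripper's body (76 mm by 85 mm) begins 54 mm behind the grasp point. The pads swing forward as they close: fully open they stand 13 mm farther back than shut.
Start: joints at [1.064, 0.521, -0.036, 1.599, 0.021, 1.021, -0.113], TCP at [0.264, -0.566, 0.304] pointing down, gripper open.
Joint ranges: [-2.91, 2.91], [-0.3, 2.13], [-1.5, 1.42], [0.17, 2.43], [-1.26, 4.41], [0.16, 1.93], [-2.52, 2.52]. Speed limits (rad/s): [1.89, 1.89, 2.39, 2.39, 3.01, 3.01, 3.01].

### API

Orientations are given as [roll, pitch, yaw] about the fixed x, y, z axes, in that order (R = Rz(yaw) Ry(pitch) Rx(roll)).
In Python, from workcell import bot gives the robot as it stands. The module is installed in compiled form; this text tells all that it offers.
- The arm moves only by the shell command python3 -m jog 'ROWS' [FORCE]. ROWS is JSON, a list that holds one entry, the list of rows, each a list of 7 numbers: the shift along the tool's x, y, z in mm, then the turn, a rotation vector about the tool's x, y, z in rad, then the opening, from 0 (shut) to 1 (fully open). In form: [[[tx, ty, tz, wx, wy, wz, fingers], ...]]. A call has 1 to 5 rows; each row shifts and turns the commanded pose from where the row before left it, along the tool's axes as they then stand; what a row does not reach is not made up. A row lasts 1/10 s, in which the tool goes at most 50 mm and 8.59 degrees, less where a joint would pass 70% of its speed; a pose out of reach is approached as far as the arm can. A call is refused whole if a number of a shift passes 50 or a number of a turn 0.15, either way. A call with a gripper value outside its range is refused whole. The fingers move at their own pace and stop on an object; FORCE is the grip in N (left out, the last holds). Time passes only in rows, so rows that do not move let the fingers close. It gives the time, the measured TCP pose, the force, the opening and the grip force at its end, in the units of the state.
- bot.observe(): the state, without advancing time (a new reading comes with each control period).
- bot.grab_frame(name): name is "side" or "top" or "wrist"; returns a dict with "img" (400x640x3 uint8, red, green, blue), "intrinsics" (3x3 intrinsics, pixels), "R" (3x3) and "t" (3): a world point X has camera coordinates R X + t; the wrist camera has in their place "tool_from_camera" (4x4, takes a point from camera to tool coordinates, whose origin is the TCP and whose axes are the flange's). Camera axes: x right, y down, z forward; pixel columns grow to the right and rows downward; lengths in m; the calibration is good to about 2 mm. A picture is of the moment at which its call begins: read the wrist's pose just before it. There is no depth.
- bot.job_done(): hands the job in; it is judged then, once.
Trained networks look in a picture, given as the dict that the camera call returned (one of the last four; its "shot" number tells which), for a name from the list of things; names that differ only in an ending like _2 or _b are one class to them, and where a whole thing is asked for, a point or a joint stands for the part that bears it (a point fixed in the world has none). Each returns a list of dicts, best first, with "conf" (0 to 1); they miss things now and then, are a little off and sometimes report something else, mostly with a low value. They report only what shows in the picture. A call takes as long as a camera call. They do not tell look-alikes from the thing itself.
- bot.trace(query, picture): "region" (400x640 bool, what is visible of it).
- bot.spot_point(query, picture): "xyz" ([x, y, z] in m, in world coordinates, good to about 4 mm: a listed point, or the origin of a listed thing).
The state is a dict: "clock": time; "qpos": joint angles; "qd": joint speeds; "joint_efforts": joint torques, N m; "position": TCP position; "tool_rot": TCP orientation; "force": force on the tool from outside, world axes, zero at the start; "moment": the same for the moment, N m; "grip_width": finger opening in m; "finger_force": force on a finger pad.
Only numpy, scipy, OpenCV 4.12 (cv2) and the standard library are available. Lean on these libraries where they do the work, as an engineer would, in place of code of your own. Each camera call takes 0.05 s, during which the arm holds its last target. There are 200 camera calls.

### The job

Lift the blue canister off the mat and set it down upright (do not drop it) on the bare part of the wooden caddy floor, its plain side towards the white canister, leaving room for your fingers in between, and let go. Then take it again by the grey tab on its end and slide it up flush against the white canister. Last, fold the gate shut, first the orange end bar and then the yellow front bar, and leave the dish, fork, red measuring cup and jar where they are.

Things in the scene. Friction and masses are not known exactly. Their poses are not given: they have to be found in the camera images.
- caddy: Fixed wooden caddy on the 4 mm mat; origin on the mat. Lengths in mm: floor plate 150 (x) by 215 (y -115 to 100), 8 thick. +x: to the 42 high back wall (inner face x=55, y -42 to 98). +y: along the row to the fixed white canister (96 in x, y from 15 to 93, top at z=72). Blue canister's home: its centre at x=0, y=-10, axes parallel to the caddy's.
- neighbour_face (a point): Middle of the white canister's side that faces -y of the caddy, at x = 0, y = +15, z = 40 mm in the caddy frame; axes as the caddy's.
- canister_center (a point): Loose blue closed canister with a grey flat lid (fixed on), 96 mm (x) by 50 mm (y) by 64 mm high, 0.2 to 0.45 kg; the point is its centre, 32 mm above its underside. Can be grasped across its 50 mm, beside the tab. A tab stands out of its -y side; its +y side is plain.
- canister_tab (a point): Centre of the grey tab on the canister's -y side: 12 mm wide (x), 16 mm high, 36 mm long (y), 28 mm in +x and 43 mm in -y from the canister's middle, 54 mm above its underside. Too weak a hold to lift by; made for sliding.
- canister_face (a point): Middle of the canister's plain +y side, 25 mm from its centre, 32 mm above its underside; this side must butt against the white canister.
- end_bar (a joint): Angle of the orange end bar: 126 mm between hinges, 12 thick, z 10 to 42 over the mat; hinge at x=64, y=-46 mm of the caddy. 0 = shut: points along caddy -x past the docked canister's end, under its tab; 1.57 = along -y. Opens counter-clockwise from above; stops at 0 and 1.95; stays where left (0.05 N m friction). Shuts only with the blue canister within 5 mm of the white.
- front_bar (a joint): Angle of the yellow front bar (75 mm long, 12 thick, same heights) against the end bar, on whose free end it is hinged. 0 = shut: square to the end bar, along caddy +y in front of the canister once the end bar is shut; 1.57 = straight on from the end bar. Opens counter-clockwise from above; stops at 0 and 1.6; stays where left (0.08 N m friction).
- end_bar_hinge (a point): Axis of the end bar's hinge at mid-height of the bar, 26 mm above the mat; the bar runs along this frame's -x; closing pushes it towards +y of this frame.
- end_bar_push (a point): Point in the middle of the end bar 100 mm from its hinge.
- front_bar_hinge (a point): Axis of the front bar's hinge at mid-height of the bar; the bar runs along this frame's +y; closing pushes it towards +x of this frame.
- front_bar_push (a point): Point in the middle of the front bar 48 mm from its hinge.
- dish_mid (a point): Shallow white ceramic dish, 130 mm across, 24 mm high; its centre.
- cup_mid (a point): Red plastic measuring cup, 72 mm across, 50 mm high, with a flat handle that reaches 105 mm from the axis along its +x; its centre.
- jar_mid (a point): White round jar with a wooden lid, 72 mm across, 100 mm high; its centre.
- fork_mid (a point): Steel fork lying flat, about 195 mm long along its x, 4 mm thick; its middle.
Things that resemble listed ones, but are neither listed nor needed, are in the scene too. What is shaped like the part that bears canister_center but green is not meant.

How it is judged:
On the way, in this order (a step that is already met when the one before it is completed fails the run):
1. the canister stands upright on the caddy floor, plain side to the white one, with a gap of 10 to 85 mm, and is let go (y of canister_face in the frame of neighbour_face between -0.085 and -0.01 m and x of canister_face in the frame of neighbour_face between -0.03 and 0.02 m and z of canister_center in the frame of caddy between 0.036 and 0.044 m and angle between canister_center's own z axis and vertical below 0.06 rad and contact force between canister and the fingers below 0.05 N), for 0.2 s.
2. it is taken again by its tab, the gap still open (contact force between canister and the fingers above 0.5 N and distance between the grasp point and canister_tab below 0.03 m and y of canister_face in the frame of neighbour_face below -0.006 m), for 0.05 s.
3. the canister is flush against the white one (gap under 3 mm), the end bar still open (y of canister_face in the frame of neighbour_face above -0.003 m and angle between the y axis of canister_face and the y axis of neighbour_face, either way round below 0.06 rad and value of joint end_bar above 0.6 rad), for 0.2 s.
4. the end bar is shut, the front bar still open (value of joint end_bar below 0.1 rad and value of joint front_bar above 0.4 rad), for 0.1 s.
At the end, for the whole second after the job is handed in: The blue canister stands upright and at rest on the caddy floor, its plain side flush against the white canister (gap under 3 mm, within 0.06 rad, within 12 mm sideways), the end bar within 0.10 rad and the front bar within 0.12 rad of shut (value of joint end_bar below 0.1 rad and value of joint front_bar below 0.12 rad and y of canister_face in the frame of neighbour_face above -0.003 m and x of canister_face in the frame of neighbour_face between -0.012 and 0.012 m and angle between the y axis of canister_face and the y axis of neighbour_face, either way round below 0.06 rad and z of canister_center in the frame of caddy below 0.044 m and angle between canister_center's own z axis and vertical below 0.06 rad and linear speed of canister below 0.02 m/s); the robot touches nothing.
It fails at once if the canister is dropped (height (world z) of canister_center above 0.06 m and contact force between canister and the fingers below 0.01 N).
It fails at once if the canister is tipped over (angle between canister_center's own z axis and vertical above 0.5 rad).
It fails at once if the dish, fork, measuring cup or jar is moved by more than 30 mm (distance of any of dish_mid, fork_mid, cup_mid, jar_mid from where it was at the start of the episode above 0.03 m).
It also fails if it takes over 64 s, if anything falls off the work surface, if the arm or the gripper's body presses on something with over 40 N, if the wrist force passes 120 N, or if a joint passes its speed limit or range.

## Working session

There is one attempt and no reset: what is moved stays moved. The work goes in short steps, Python scripts to look and compute and a shell command to move; the robot and the scene stay as the last step left them, time stands still between calls to the robot, and variables do not carry over. Pictures are saved under pics/ and viewed, at most 10 in all, crops included, and the job is handed in when it is done.

```bash
mkdir -p pics; python3 - <<'E'
from workcell import bot
import cv2,numpy as np
print(bot.observe(), bot.tip_reach)
for n in("top","side"):
    f=bot.grab_frame(n); cv2.imwrite(f"pics/{n}0.png",f["img"][:,:,::-1])
    print(n,f["intrinsics"].tolist(),f["R"].tolist(),f["t"].tolist())
    for q in["caddy","neighbour_face","canister_center","canister_tab","canister_face","end_bar_hinge","end_bar_push","front_bar_hinge","front_bar_push","dish_mid","cup_mid","jar_mid","fork_mid"]:
        r=bot.spot_point(q,f)
        K=f["intrinsics"]
        for d in r[:3]:
            p=f["R"]@np.array(d["xyz"])+f["t"]; u=K@p
            print(q,np.round(d["xyz"],3),round(d["conf"],2),np.round(u[:2]/u[2]))
E
```

```text
{'clock': 0.0, 'qpos': array([ 1.06384021,  0.52202449, -0.03635547,  1.59996559,  0.02119652,
        1.02109656, -0.1127825 ]), 'qd': array([ 6.99086205e-05,  4.20805064e-04,  7.90843502e-05,  1.41463329e-03,
       -2.12146592e-03, -1.20623415e-04, -1.22821903e-03]), 'joint_efforts': array([ 5.80426331e-05, -9.27088094e+01,  1.97987549e+00, -3.69935882e+01,
        1.78768043e-02,  8.07895849e-03, -3.03516640e-05]), 'position': array([ 0.26426374, -0.56612061,  0.30333403]), 'tool_rot': array([-3.14048507e+00,  6.11194858e-05,  4.36785426e-01]), 'force': array([-0.17678548, -0.08233263, -0.17283417]), 'moment': array([ 0.03348087, -0.01644252,  0.03294881]), 'finger_force': 0.0, 'grip_width': 0.08558847864806297} 0.0726
top [[425.799200706994, 0.0, 318.0896383911323], [0.0, 425.799200706994, 197.25677473777296], [0.0, 0.0, 1.0]] [[-0.024873719186617408, -0.9994291393611662, -0.022862490888442135], [-0.9809509789477988, 0.028808398445789946, -0.1921073998583716], [0.19265636505234118, 0.017648557300454067, -0.9811075646584485]] [-0.008535081916458607, 0.44148565701306475, 1.0564879
[... 1941 characters left out ...]
ace [ 0.173 -0.398  0.03 ] 0.78 [438. 174.]
canister_face [ 0.441 -0.187  0.035] 0.75 [338. 189.]
canister_face [ 0.206 -0.228  0.031] 0.71 [416. 198.]
end_bar_hinge [0.691 0.125 0.03 ] 0.96 [214. 228.]
end_bar_hinge [0.611 0.175 0.043] 0.29 [229. 241.]
end_bar_push [0.695 0.027 0.025] 0.64 [231. 211.]
front_bar_hinge [ 0.693 -0.004  0.029] 0.64 [237. 205.]
front_bar_push [0.614 0.178 0.044] 0.59 [227. 241.]
front_bar_push [ 0.684 -0.041  0.024] 0.48 [246. 200.]
dish_mid [0.629 0.378 0.019] 0.62 [178. 296.]
cup_mid [ 0.62  -0.453  0.03 ] 0.69 [317. 146.]
jar_mid [ 0.711 -0.338  0.058] 0.95 [280. 149.]
fork_mid [0.473 0.296 0.004] 0.86 [254. 296.]
fork_mid [0.617 0.162 0.008] 0.29 [231. 248.]
```

View pics/top0.png

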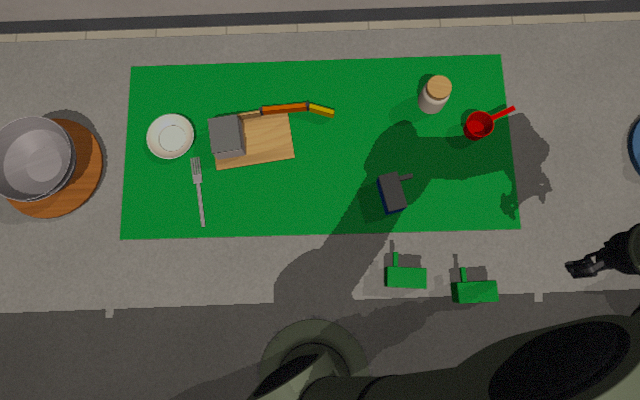

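View pics/side0.png

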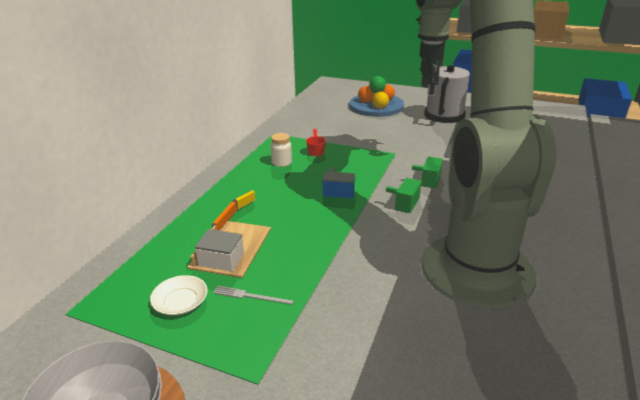

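Candidates for the blue canister: the blue one with the grey lid at top (392,192), green look-alikes at (406,277) and (474,290). The blue one on the mat is the one wanted. I'll check it in a crop and fit the poses from the masks.

```bash
cat > h.py <<'E'
from workcell import bot
import cv2,numpy as np
from scipy.optimize import minimize
def box(x0,x1,y0,y1,z0,z1): return np.array([[x,y,z] for x in(x0,x1) for y in(y0,y1) for z in(z0,z1)])/1000.
CAN=[box(-48,48,-25,25,0,64),box(22,34,-61,-25,46,62)]
CAD=[box(-75,75,-115,100,0,8),box(-48,48,15,93,8,72),box(55,63,-42,98,0,42)]
def proj(f,P):
    p=P@f["R"].T+f["t"]; u=p@f["intrinsics"].T; return u[:,:2]/u[:,2:]
def world(P,s,z0=.004):
    c,n=np.cos(s[2]),np.sin(s[2]); return np.c_[c*P[:,0]-n*P[:,1]+s[0],n*P[:,0]+c*P[:,1]+s[1],P[:,2]+z0]
def sil(f,parts,s,z0=.004):
    m=np.zeros((1600,2560),np.uint8)
    for P in parts:
        h=cv2.convexHull(((proj(f,world(P,s,z0))+.5)*4-.5).astype(np.float32)); cv2.fillConvexPoly(m,np.round(h).astype(int),255)
    return cv2.resize(m,(640,400),interpolation=cv2.INTER_AREA)/255.
def fit(fr,masks,parts,s0,z0=.004):
    sc=np.array([.01,.01,.1])
    def cost(d):
        s=s0+d*sc; return sum(np.abs(sil(f,parts,s,z0)-m).sum()/m.sum() for f,m in zip(fr,masks))
    r=minimize(cost,np.zeros(3),method="Nelder-Mead",options=dict(initial_simplex=np.array([[0,0,0],[1,0,0],[0,1,0],[0,0,1.]])-.25,xatol=.01,fatol=1e-4))
    return s0+r.x*sc,r.fun
E
python3 - <<'E'
from h import *
fr=[bot.grab_frame(n) for n in("top","side")]
out=[]
for q,parts,s0 in(("canister_center",CAN,[.447,-.209,.26]),("caddy",CAD,[.618,.163,.17])):
    ms=[]
    for f in fr:
        best=None
        for d in bot.trace(q,f):
            iou=(d["region"]&(sil(f,parts,s0)>.5)).sum()/ (d["region"]|(sil(f,parts,s0)>.5)).sum()
            if best is None or iou>best[0]: best=(iou,d["region"])
        print(q,best[0]); ms.append(best[1].astype(float))
    for k in([0,1],[0],[1]):
        s,c=fit([fr[i] for i in k],[ms[i] for i in k],parts,np.array(s0)); print(k,s,c)
        if len(k)==2: S=s
    for f,m in zip(fr,ms):
        im=f["img"][:,:,::-1].copy()
        e=cv2.resize(im,None,fx=5,fy=5,interpolation=cv2.INTER_CUBIC)
        for P in parts:
            u=((proj(f,world(P,S))+.5)*5-.5).astype(int)
            for i in range(8):
                for b in(1,2,4):
                    if i^b>i: cv2.line(e,tuple(map(int,u[i])),tuple(map(int,u[i^b])),(0,0,255),1)
        cs,_=cv2.findContours(cv2.resize(m.astype(np.uint8),None,fx=5,fy=5,interpolation=cv2.INTER_NEAREST),0,1); cv2.drawContours(e,cs,-1,(0,255,255),1)
        c=proj(f,np.array([[S[0],S[1],.03]]))[0]*5
        x,y=map(int,c); out.append(cv2.copyMakeBorder(e[max(0,y-290):y+290,x-390:x+390],0,0,0,0,0))
t=[cv2.resize(o,(395,295),interpolation=cv2.INTER_AREA) for o in out]
cv2.imwrite("pics/fit.png",np.vstack([np.hstack(t[:2]),np.hstack(t[2:])]))
E
```

```text
canister_center 0.9428303655107779
canister_center 0.9101123595505618
[0, 1] [ 0.44753589 -0.20978348  0.2237635 ] 0.14058247359963286
[0] [ 0.44708253 -0.20963208  0.24454816] 0.053468931777033005
[1] [ 0.44965184 -0.2151944   0.19340282] 0.05571169644328319
caddy 0.8774407976734524
caddy 0.8384552624422084
[0, 1] [0.61961014 0.1634722  0.15156023] 0.2732864162653109
[0] [0.61905636 0.16445831 0.15501013] 0.11705920036175904
[1] [0.61973535 0.1615009  0.14272075] 0.1491059282448003
```

View pics/fit.png

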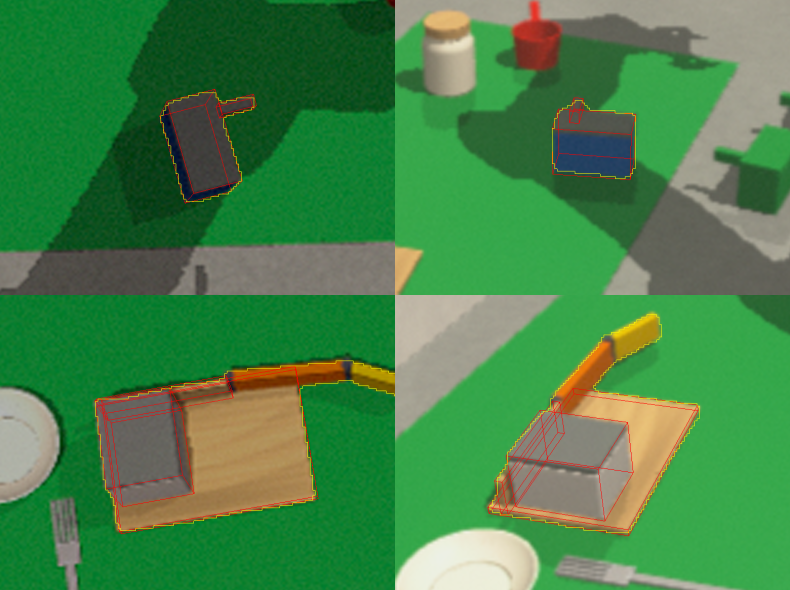

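The crop shows a blue body with a grey lid, the tab at the back right, and its plain side facing the caddy. That is the right one. Moving above it now.

```bash
python3 -m jog '[[[0,0,0,0,0,0.1,1],[0,0,0,0,0,0.1,1],[25,-30,5,0,0,0,1],[25,-30,10,0,0,0,1],[25,-30,10,0,0,0,1]]]' 40
python3 -m jog '[[[25,-30,10,0,0,0,1],[25,-30,10,0,0,0,1],[25,-30,10,0,0,0,1],[25,-30,10,0,0,0,1],[25,-30,10,0,0,0,1]]]'
python3 -m jog '[[[25,-30,5,0,0,0,1],[15,-20,0,0,0,0,1],[0,0,0,0,0,0,1],[0,0,0,0,0,0,1],[0,0,0,0,0,0,1]]]'
cat >> h.py <<'E'
from scipy.spatial.transform import Rotation as Rn
def wrist():
    o=bot.observe(); f=bot.grab_frame("wrist"); T=np.eye(4); T[:3,:3]=Rn.from_euler("xyz",o["tool_rot"]).as_matrix(); T[:3,3]=o["position"]
    M=np.linalg.inv(T@f["tool_from_camera"]); g=f; g["R"]=M[:3,:3]; g["t"]=M[:3,3]; return g
def go(x,y,z,yaw):
    o=bot.observe(); R=Rn.from_euler("xyz",o["tool_rot"]); T=Rn.from_euler("xyz",[np.pi,0,yaw])
    print("pos",np.round(o["position"],4),"rpy",np.round(o["tool_rot"],3),"F",np.round(o["force"],1),"w",round(o["grip_width"],4),"t",o["clock"])
    print("turn",np.round((R.inv()*T).as_rotvec(),3),"shift now",np.round(R.inv().apply(np.array([x,y,z])-o["position"])*1000,1),"shift after turn",np.round(T.inv().apply(np.array([x,y,z])-o["position"])*1000,1))
def best(q,f,parts,s0,z0=.004):
    s=sil(f,parts,s0,z0)>.5; c=[((d["region"]&s).sum()/(d["region"]|s).sum(),i,d["region"]) for i,d in enumerate(bot.trace(q,f))]
    return max(c)[0],max(c)[2].astype(float)
def local(p,s):
    c,n=np.cos(s[2]),np.sin(s[2]); d=np.array(p[:2])-s[:2]; return np.array([c*d[0]+n*d[1],-n*d[0]+c*d[1]])
def draw(f,parts,s,name,z0=.004):
    e=f["img"][:,:,::-1].copy()
    for P in parts:
        u=proj(f,world(P,s,z0)).astype(int)
        for i in range(8):
            for b in(1,2,4):
                if i^b>i: cv2.line(e,tuple(map(int,u[i])),tuple(map(int,u[i^b])),(0,0,255),1)
    cv2.imwrite("pics/"+name,e)
E
python3 - <<'E'
from h import *
go(.441,-.2114,.094,.235)
f=wrist(); s0=np.array([.447,-.210,.235])
for q in("canister_center","canister_tab","canister_face"):
    for d in bot.spot_point(q,f)[:2]: print(q,d)
b,m=best("canister_center",f,CAN,s0); print(b); s,c=fit([f],[m],CAN,s0); print(s,c); draw(f,CAN,s,"w1.png")
E
```

```text
clock: 2.2
position: [0.3166, -0.46, 0.2787]
tool_rot: [3.141, -0.0, 0.236]
force: [1.6, -0.6, 0.5]
grip_width: 0.0852
finger_force: 0.0
clock: 2.7
position: [0.403, -0.2847, 0.2288]
tool_rot: [3.141, -0.0, 0.237]
force: [2.2, -0.4, -0.6]
grip_width: 0.0856
finger_force: 0.0
clock: 3.2
position: [0.4293, -0.2291, 0.224]
tool_rot: [3.141, 0.0, 0.236]
force: [0.1, 1.3, 0.1]
grip_width: 0.0855
finger_force: 0.0
pos [ 0.4293 -0.2291  0.224 ] rpy [3.141 0.    0.236] F [0.1 1.3 0.1] w 0.0855 t 3.2
turn [0.    0.    0.001] shift now [ 15.5 -14.5 130. ] shift after turn [ 15.5 -14.5 130. ]
canister_center {'xyz': [0.4504, -0.2135, 0.0356], 'conf': 0.57}
canister_tab {'xyz': [0.2762, -0.2095, 0.0552], 'conf': 0.87}
canister_tab {'xyz': [0.4847, -0.2442, 0.0553], 'conf': 0.58}
canister_face {'xyz': [0.4445, -0.1932, 0.0361], 'conf': 0.95}
0.9334928229665072
[ 0.44817797 -0.21064133  0.23003681] 0.03358934517203107
```

View pics/w1.png

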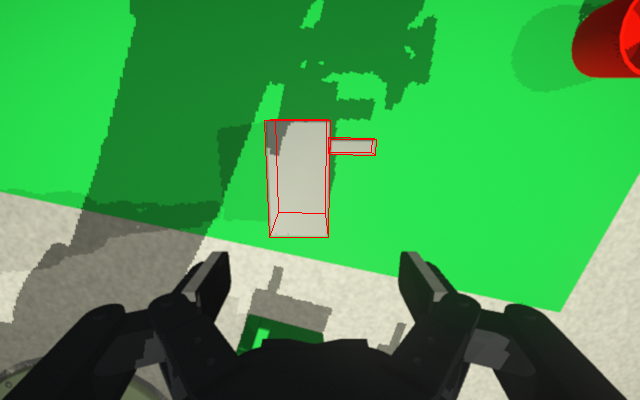

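The overlay matches the canister closely, with the lid at about (300,175) and the tab at (353,146). Pose (0.448, -0.211, yaw 0.23). Descend and grasp.

```bash
python3 -m jog '[[[17,-14,0,0,0,0,1],[0,0,25,0,0,-0.006,1],[0,0,30,0,0,0,1],[0,0,30,0,0,0,1],[0,0,25,0,0,0,1]]]' 40
python3 -m jog '[[[0,0,20,0,0,0,1],[0,0,0,0,0,0,1],[0,0,0,0,0,0,1],[0,0,0,0,0,0,0],[0,0,0,0,0,0,0]]]' 40
python3 -m jog '[[[0,0,0,0,0,0,0],[0,0,0,0,0,0,0],[0,0,0,0,0,0,0],[0,0,0,0,0,0,0],[0,0,0,0,0,0,0]]]' 40
```

```text
clock: 3.95
position: [0.4426, -0.2107, 0.1126]
tool_rot: [-3.141, 0.0, 0.242]
force: [-0.2, 0.2, 1.0]
grip_width: 0.0857
finger_force: 0.0
clock: 4.45
position: [0.4434, -0.2108, 0.095]
tool_rot: [3.141, -0.001, 0.243]
force: [0.6, 1.0, 0.2]
grip_width: 0.0591
finger_force: 0.0
clock: 4.95
position: [0.4434, -0.2108, 0.0949]
tool_rot: [3.141, -0.001, 0.242]
force: [-2.2, 0.2, 12.1]
grip_width: 0.0494
finger_force: 39.9
```

```bash
python3 -m jog '[[[0,0,-10,0,0,0,0],[0,0,-20,0,0,0,0],[0,0,-40,0,0,0,0],[0,0,-40,0,0,0,0],[12,-17,-20,0,0,0,0]]]' 60
python3 -m jog '[[[20,-29,-10,0,0,0,0],[20,-29,0,0,0,0,0],[20,-29,0,0,0,0,0],[20,-29,0,0,0,0,0],[20,-29,0,0,0,0,0]]]'
python3 -m jog '[[[20,-29,0,0,0,0,0],[20,-29,0,0,0,0,0],[20,-29,0,0,0,0,0],[16,-25,0,0,0,0.09,0],[0,0,0,0,0,0,0]]]'
python3 - <<'E'
from h import *
go(.56,.1,.25,.153)
f=wrist(); cv2.imwrite("pics/w2.png",f["img"][:,:,::-1])
for q in("canister_center","canister_tab","canister_face","caddy","neighbour_face","end_bar_hinge","front_bar_hinge","front_bar_push"):
    for d in bot.spot_point(q,f)[:1]: print(q,d)
E
```

```text
clock: 5.45
position: [0.4501, -0.1931, 0.2275]
tool_rot: [3.139, -0.002, 0.239]
force: [0.9, 1.3, -4.2]
grip_width: 0.0494
finger_force: 64.4
clock: 5.95
position: [0.5127, -0.0249, 0.2347]
tool_rot: [3.141, -0.0, 0.243]
force: [0.7, -0.4, -3.5]
grip_width: 0.0495
finger_force: 64.4
clock: 6.45
position: [0.5598, 0.1051, 0.2344]
tool_rot: [-3.14, -0.001, 0.155]
force: [-0.4, -0.9, -3.4]
grip_width: 0.0496
finger_force: 64.2
pos [0.5598 0.1051 0.2344] rpy [-3.14e+00 -1.00e-03  1.55e-01] F [-0.4 -0.9 -3.4] w 0.0496 t 6.45
turn [-0.002 -0.001  0.002] shift now [ -0.5   5.  -15.6] shift after turn [ -0.5   5.  -15.6]
canister_center {'xyz': [0.6296, 0.3785, 0.0178], 'conf': 0.19}
canister_tab {'xyz': [0.5966, 0.0685, 0.1997], 'conf': 0.7}
canister_face {'xyz': [0.6838, -0.044, 0.028], 'conf': 0.66}
caddy {'xyz': [0.6173, 0.1645, 0.0032], 'conf': 0.7}
end_bar_hinge {'xyz': [0.6892, 0.1265, 0.0329], 'conf': 0.95}
front_bar_hinge {'xyz': [0.7, 0.0037, 0.0308], 'conf': 0.69}
front_bar_push {'xyz': [0.6846, -0.0402, 0.0294], 'conf': 0.6}
```

View pics/w2.png

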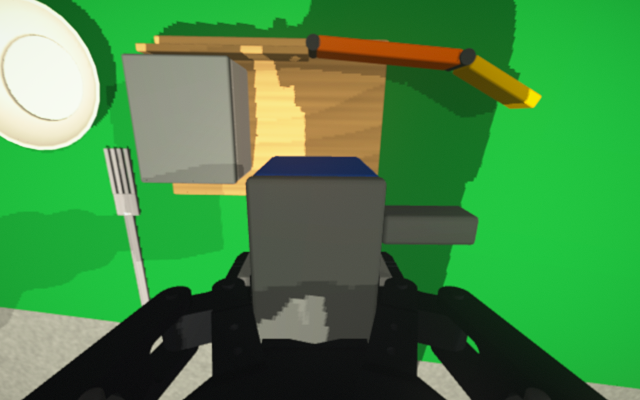

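The wrist picture shows the white canister's lid corners at (123,55), (228,56), (241,180), (142,183), the hinge tops at (313,46) and (467,58), the plate corners at (174,194) and (387,66), and the held tab at (430,225). I'll fit the caddy and the bars from these.

```bash
python3 - <<'E'
from h import *
from scipy.optimize import least_squares
f=wrist()
L=np.array([[48,93,72],[48,15,72],[-48,15,72],[-48,93,72],[-75,100,8],[75,-115,8],[64,-46,42]])/1000.
U=np.array([[123,55],[228,56],[241,180],[142,183],[174,194],[387,66],[313,43]])
for k in(slice(0,4),slice(0,7)):
    r=least_squares(lambda s:(proj(f,world(L[k],s))-U[k]).ravel(),[.619,.164,.153],loss="soft_l1",x_scale=[.01,.01,.1]); print(r.x); print(np.round(proj(f,world(L,r.x))-U,1).tolist())
def ground(u,z):
    d=f["R"].T@np.linalg.solve(f["intrinsics"],[u[0],u[1],1]); c=-f["R"].T@f["t"]; return c+d*(z-c[2])/d[2]
s=r.x
h1,h2,h3=[local(ground(u,.046),s) for u in((313,43),(467,55),(536,99))]
print(h1,h2,h3); a=h2-h1;b=h3-h2
A=np.arctan2(-a[1],-a[0]); print("end",A,np.linalg.norm(a),"front",(np.arctan2(b[1],b[0])-(A)-np.pi/2)%(2*np.pi))
# held canister: top z at tool frame
o=bot.observe(); zt=o["position"][2]-.027
for u in((247,178),(384,179)): print("lid front corner",local(ground(u,zt),[*o["position"][:2],o["tool_rot"][2]]))
E
```

```text
[0.61969991 0.15639116 0.14738992]
[[-1.7, -0.8], [1.8, -1.3], [-1.7, 4.9], [1.6, 1.5], [1.8, 1.6], [3.8, -29.1], [1.7, -2.3]]
[0.61854354 0.15731332 0.13544984]
[[-2.4, -0.9], [1.2, 0.0], [-3.7, 5.9], [-0.5, 1.4], [-0.1, 1.4], [3.4, -26.2], [1.3, -0.1]]
[ 0.06389095 -0.04498251] [ 0.05714516 -0.17043858] [ 0.02441603 -0.23461864]
end 1.5170778938272607 0.1256372977890583 front 1.1529325737891423
lid front corner [0.05339064 0.02372796]
lid front corner [ 0.05300652 -0.02346031]
```

```bash
python3 - <<'E'
from h import *
f=wrist(); print(bot.observe()["position"])
im=f["img"].astype(int)
# silhouette of caddy: not-green pixels in the caddy area, limited to the left part
ms=best("caddy",f,CAD,np.array([.618,.162,.15])); print(ms[0])
m=ms[1]>0
t=bot.trace("end_bar",f); print([ (d["conf"],d["region"].sum()) for d in t[:3]])
green=(im[...,1]>1.5*im[...,0])&(im[...,1]>1.5*im[...,2])
e=f["img"][:,:,::-1].copy()
for s,c in(((.6197,.1564,.147),(0,0,255)),((.6185,.164,.153),(255,0,0))):
    for P in CAD:
        u=proj(f,world(P,np.array(s))).astype(int)
        for i in range(8):
            for b in(1,2,4):
                if i^b>i: cv2.line(e,tuple(map(int,u[i])),tuple(map(int,u[i^b])),c,1)
cv2.imwrite("pics/w3.png",cv2.resize(e[20:220,90:490],(800,400),interpolation=cv2.INTER_NEAREST))
E
```

```text
[0.55953374 0.10025163 0.23400028]
0.7692719725036825
[(0.96, np.int64(5734)), (0.64, np.int64(27018))]
```

View pics/w3.png

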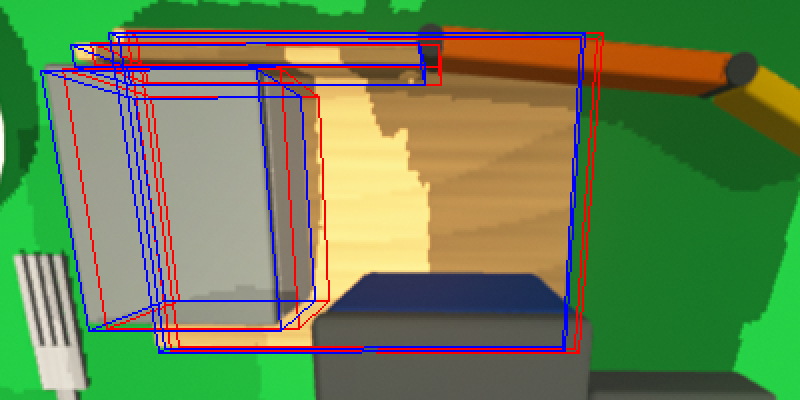

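The arm had still been settling by 5 mm when the earlier picture was taken. The blue overlay at (0.6185, 0.164, 0.153) fits the lid, the plate edge and the wall well, so I use that. Move over the bare floor and lower.

```bash
python3 -m jog '[[[20,2,0,0,0,0.003,0],[20,2,0,0,0,0,0],[20,2.5,0,0,0,0,0],[0,0,20,0,0,0,0],[0,0,30,0,0,0,0]]]'
python3 -m jog '[[[0,0,30,0,0,0,0],[0,0,25,0,0,0,0],[0,0,15,0,0,0,0],[0,0,5,0,0,0,0],[0,0,0,0,0,0,0]]]'
python3 -m jog '[[[0,0,0,0,0,0,0],[0,0,0,0,0,0,0]]]'
python3 - <<'E'
from h import *
go(.6197,.1029,.103,.152)
E
```

```text
clock: 7.6
position: [0.6209, 0.1033, 0.1844]
tool_rot: [-3.141, -0.003, 0.149]
force: [0.4, -0.3, -5.1]
grip_width: 0.0497
finger_force: 64.4
clock: 8.1
position: [0.6199, 0.1032, 0.1089]
tool_rot: [3.142, 0.0, 0.15]
force: [-0.0, -0.7, -2.8]
grip_width: 0.0493
finger_force: 64.2
clock: 8.3
position: [0.6204, 0.1033, 0.1101]
tool_rot: [-3.141, -0.002, 0.15]
force: [-0.5, 0.0, -4.0]
grip_width: 0.0494
finger_force: 64.2
pos [0.6204 0.1033 0.1101] rpy [-3.141e+00 -2.000e-03  1.500e-01] F [-0.5  0.  -4. ] w 0.0494 t 8.3
turn [-0.    -0.002 -0.002] shift now [-0.8  0.3  7.1] shift after turn [-0.7  0.3  7.1]
```

```bash
python3 -m jog '[[[0,0,3,0,0,0,0],[0,0,2,0,0,0,0],[0,0,1,0,0,0,0],[0,0,0,0,0,0,0],[0,0,0,0,0,0,0]]]'
python3 -m jog '[[[0,0,0.5,0,0,0,0],[0,0,0.5,0,0,0,0],[0,0,0,0,0,0,0],[0,0,0,0,0,0,0]]]'
```

```text
clock: 8.8
position: [0.6198, 0.1032, 0.1031]
tool_rot: [3.142, 0.0, 0.15]
force: [-3.5, -0.5, 3.0]
grip_width: 0.0492
finger_force: 64.6
clock: 9.2
position: [0.6198, 0.1032, 0.103]
tool_rot: [3.142, -0.0, 0.15]
force: [-10.2, -1.8, 21.7]
grip_width: 0.0492
finger_force: 66.9
```

Seated. Release and rise.

```bash
python3 -m jog '[[[0,0,-0.7,0,0,0,0],[0,0,0,0,0,0,0.9],[0,0,0,0,0,0,0.9],[0,0,0,0,0,0,0.9],[0,0,0,0,0,0,0.9]]]' 20
python3 -m jog '[[[0,0,0,0,0,0,0.9],[0,0,-15,0,0,0,0.9],[0,0,-30,0,0,0,0.9],[-30,0,-40,0,0,0,0.9],[-30,0,-25,0,0,0,0.9]]]'
python3 -m jog '[[[0,0,0,0,0,0,0.9],[0,0,0,0,0,0,0.9],[0,0,0,0,0,0,0.9]]]'
python3 - <<'E'
from h import *
f=wrist(); s0=np.array([.6246,.1037,.152]); C=np.array([.6185,.1635,.152])
b,m=best("canister_center",f,CAN,s0,.012); s,c=fit([f],[m],CAN,s0,.012); print(b,s,c,"in caddy",local(s,C),s[2]-C[2]); draw(f,CAN+[],s,"w4.png",.012)
print("tab xy",world(np.array([[.028,-.043,.054]]),s,.012))
for q in("canister_center","canister_tab"):
    for d in bot.spot_point(q,f)[:1]: print(q,d)
go(.62,.1,.2,.15)
E
```

```text
clock: 9.7
position: [0.6198, 0.1032, 0.1025]
tool_rot: [-3.142, -0.0, 0.15]
force: [0.4, -0.3, 0.0]
grip_width: 0.0767
finger_force: 0.0
clock: 10.2
position: [0.5603, 0.0942, 0.2156]
tool_rot: [-3.141, -0.003, 0.15]
force: [0.9, -0.1, 0.0]
grip_width: 0.0769
finger_force: 0.0
clock: 10.5
position: [0.5609, 0.0944, 0.2126]
tool_rot: [-3.142, -0.0, 0.15]
force: [-0.6, -1.0, 0.1]
grip_width: 0.0767
finger_force: 0.0
0.9443187750130503 [0.62416973 0.10444821 0.13662293] 0.033814659111679767 in caddy [-0.00333699 -0.05922942] -0.015377072362582733
tab xy [[0.65776534 0.06566245 0.066     ]]
canister_center {'xyz': [0.6268, 0.0998, 0.046], 'conf': 0.65}
canister_tab {'xyz': [0.6603, 0.067, 0.0663], 'conf': 0.79}
pos [0.5606 0.0943 0.2119] rpy [3.142e+00 1.000e-03 1.500e-01] F [-0.2 -0.6 -0.5] w 0.0768 t 10.7
turn [ 0.     0.001 -0.   ] shift now [59.6  3.2 11.8] shift after turn [59.6  3.2 11.9]
```

View pics/w4.png

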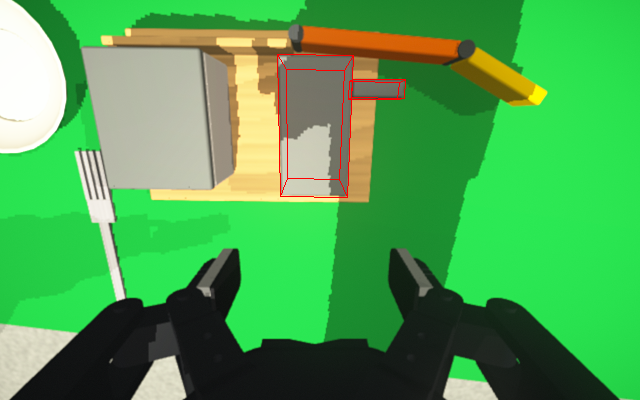

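It stands upright, 49 mm from the white canister, with the tab at about (378,89) in the picture. Next is a quarter turn to take the tab.

```bash
python3 - <<'E'
from h import *
print(bot.observe()["qpos"].round(3)); go(.658,.0655,.19,.145-np.pi/2)
E
```

```text
[-0.215  0.548 -0.078  1.831  0.058  0.765 -1.744]
pos [0.5606 0.0943 0.2119] rpy [3.142e+00 1.000e-03 1.500e-01] F [-0.2 -0.6 -0.5] w 0.0768 t 10.7
turn [1.000e-03 1.000e-03 1.575e+00] shift now [92.  43.  21.8] shift after turn [ 42.5 -92.2  21.9]
```

```bash
python3 -m jog '[[[0,0,0,0,0,-0.149,0.6],[0,0,0,0,0,-0.149,0.6],[0,0,0,0,0,-0.149,0.6],[0,0,0,0,0,-0.149,0.6],[0,0,0,0,0,-0.149,0.6]]]'
python3 -m jog '[[[0,0,0,0,0,-0.149,0.5],[0,0,0,0,0,-0.149,0.5],[0,0,0,0,0,-0.149,0.5],[0,0,0,0,0,-0.149,0.5],[0,0,0,0,0,-0.149,0.5]]]'
python3 -m jog '[[[0,0,0,0,0,-0.08,0.5],[0,0,0,0,0,0,0.5],[0,0,0,0,0,0,0.5]]]'
python3 - <<'E'
from h import *
go(.658,.0655,.125,.145+np.pi/2)
E
```

```text
clock: 11.2
position: [0.5606, 0.0943, 0.2121]
tool_rot: [-3.141, 0.001, 0.901]
force: [-0.4, -0.3, 1.1]
grip_width: 0.0516
finger_force: 0.0
clock: 11.7
position: [0.5606, 0.0943, 0.2121]
tool_rot: [-3.141, -0.0, 1.646]
force: [-0.7, 0.4, 0.2]
grip_width: 0.0425
finger_force: 0.0
clock: 12.0
position: [0.5605, 0.0941, 0.2122]
tool_rot: [-3.141, -0.0, 1.717]
force: [0.3, -1.1, 0.5]
grip_width: 0.0428
finger_force: 0.0
pos [0.5605 0.0941 0.2122] rpy [-3.141 -0.     1.717] F [ 0.3 -1.1  0.5] w 0.0428 t 12.0
turn [-0.001 -0.     0.001] shift now [-42.5  92.3  87.2] shift after turn [-42.4  92.3  87.2]
```

```bash
python3 -m jog '[[[-14,30,0,0,0,0,0.5],[-15,31,0,0,0,0,0.5],[-15,31,0,0,0,0,0.5],[0,0,25,0,0,0,0.5],[0,0,30,0,0,0,0.5]]]' 30
python3 -m jog '[[[0,0,20,0,0,0,0.5],[0,0,10,0,0,0,0.5],[0,0,0,0,0,0,0.5],[0,0,0,0,0,0,0.5]]]'
python3 - <<'E'
from h import *
go(.658,.0655,.124,.145+np.pi/2)
f=wrist()
for q in("canister_tab",):
    for d in bot.spot_point(q,f)[:2]: print(q,d)
f=bot.grab_frame("side"); 
for d in bot.spot_point("canister_tab",f)[:2]: print(d)
E
```

```text
clock: 12.5
position: [0.6591, 0.0642, 0.1573]
tool_rot: [3.14, 0.0, 1.716]
force: [-0.2, 0.4, -0.4]
grip_width: 0.0432
finger_force: 0.0
clock: 12.9
position: [0.6584, 0.0646, 0.1285]
tool_rot: [3.141, -0.0, 1.719]
force: [0.5, -0.5, 1.0]
grip_width: 0.0427
finger_force: 0.0
pos [0.6584 0.0646 0.1285] rpy [ 3.141 -0.     1.719] F [ 0.5 -0.5  1. ] w 0.0427 t 12.9
turn [ 0.001 -0.     0.003] shift now [ 0.9 -0.3  4.5] shift after turn [ 0.9 -0.3  4.5]
canister_tab {'xyz': [0.6556, 0.0687, 0.0666], 'conf': 0.95}
{'xyz': [0.2337, -0.3723, 0.0549], 'conf': 0.7}
{'xyz': [0.6599, 0.0669, 0.0659], 'conf': 0.69}
```

```bash
python3 -m jog '[[[0,0,4,0,0,0,0.5],[0,0,0,0,0,0,0.3],[0,0,0,0,0,0,0],[0,0,0,0,0,0,0],[0,0,0,0,0,0,0]]]' 30
python3 -m jog '[[[0,0,0,0,0,0,0],[0,0,0,0,0,0,0],[0,0,0,0,0,0,0]]]'
```

```text
clock: 13.6
position: [0.6581, 0.0645, 0.1237]
tool_rot: [3.141, -0.0, 1.72]
force: [0.0, -0.3, 0.6]
grip_width: 0.0116
finger_force: 32.5
clock: 13.9
position: [0.658, 0.0644, 0.1236]
tool_rot: [3.141, -0.0, 1.72]
force: [0.9, 0.8, 0.3]
grip_width: 0.0114
finger_force: 32.6
```

```bash
python3 -m jog '[[[4,0.4,0,0,0,0,0],[8,0.6,0,0,0,0,0],[8,0.6,0,0,0,0,0],[8,0.6,0,0,0,0,0],[8,0.6,0,0,0,0,0]]]'
python3 -m jog '[[[4,0.2,0,0,0,0,0],[3,0,0,0,0,0,0],[0,0,0,0,0,0,0]]]'
python3 -m jog '[[[2,0,0,0,0,0,0],[1,0,0,0,0,0,0],[1,0,0,0,0,0,0],[0,0,0,0,0,0,0]]]'
```

```text
clock: 14.4
position: [0.6553, 0.1014, 0.1237]
tool_rot: [3.142, -0.0, 1.72]
force: [-0.0, -3.7, 3.8]
grip_width: 0.0115
finger_force: 32.9
clock: 14.7
position: [0.6545, 0.1081, 0.1236]
tool_rot: [3.142, -0.001, 1.72]
force: [-0.6, 2.1, 1.5]
grip_width: 0.0113
finger_force: 32.7
clock: 15.1
position: [0.654, 0.1112, 0.1236]
tool_rot: [3.142, 0.0, 1.72]
force: [0.6, -3.3, 3.4]
grip_width: 0.0116
finger_force: 33.0
```

```bash
python3 -m jog '[[[1,0,0,0,0,0,0],[1,0,0,0,0,0,0],[0,0,0,0,0,0,0],[0,0,0,0,0,0,0]]]'
python3 -m jog '[[[1,0,0,0,0,0,0],[1,0,0,0,0,0,0],[0,0,0,0,0,0,0],[0,0,0,0,0,0,0]]]'
```

```text
clock: 15.5
position: [0.6537, 0.1135, 0.1236]
tool_rot: [3.142, -0.0, 1.72]
force: [0.8, -2.9, 4.2]
grip_width: 0.0113
finger_force: 33.1
clock: 15.9
position: [0.6535, 0.1145, 0.1237]
tool_rot: [-3.141, 0.001, 1.719]
force: [0.3, -6.7, 5.4]
grip_width: 0.0113
finger_force: 33.3
```

Contact starts. Press a little more, then measure.

```bash
python3 -m jog '[[[1,0,0,0,0,0,0],[1,0,0,0,0,0,0],[0,0,0,0,0,0,0],[0,0,0,0,0,0,0]]]'
python3 - <<'E'
from h import *
C=np.array([.6185,.1635,.152]); s0=world(np.array([[0,-.01,0]]),C)[0][:2]; s0=np.array([*s0,.152])
for n in("top","side"):
    f=bot.grab_frame(n)
    for q in("canister_center","canister_tab","neighbour_face","canister_face"):
        for d in bot.spot_point(q,f)[:3]:
            if d["xyz"][0]>.55: print(n,q,d["conf"],local(d["xyz"],C).round(4))
    if n=="top": cv2.imwrite("pics/top5.png",cv2.resize(f["img"][70:200,180:375,::-1],None,fx=4,fy=4,interpolation=cv2.INTER_CUBIC))
E
```

```text
clock: 16.3
position: [0.6534, 0.1147, 0.1236]
tool_rot: [-3.141, 0.003, 1.718]
force: [-0.2, -15.6, 8.3]
grip_width: 0.0112
finger_force: 33.6
top neighbour_face 0.95 [-0.0022  0.012 ]
side canister_center 0.95 [ 0.001  -0.0072]
side canister_tab 0.63 [ 0.0288 -0.0532]
side neighbour_face 0.75 [-0.002   0.0128]
side canister_face 0.8 [0.0027 0.0139]
```

View pics/top5.png

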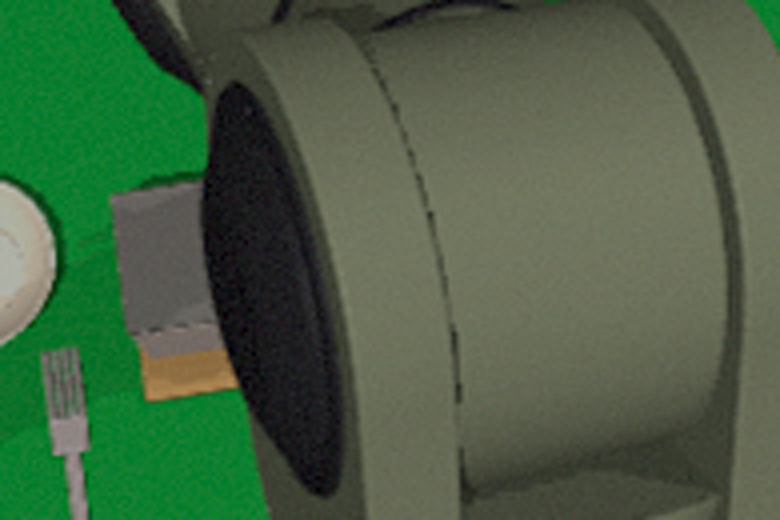

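The force rises stiffly to 15.6 N with no motion, so the canister is against the white one. The arm hides it in the top view. Open a little, rise and look with the wrist camera.

```bash
python3 -m jog '[[[0,0,0,0,0,0,0.3],[0,0,0,0,0,0,0.3],[0,0,0,0,0,0,0.3],[0,0,-15,0,0,0,0.3],[0,0,-30,0,0,0,0.3]]]'
python3 -m jog '[[[-20,0,-30,0,0,0,0.3],[-40,0,-30,0,0,0,0.1],[-20,0,-10,0,0,0,0],[0,0,0,0,0,0,0],[0,0,0,0,0,0,0]]]'
python3 -m jog '[[[0,0,0,0,0,0,0],[0,0,0,0,0,0,0]]]'
python3 - <<'E'
from h import *
C=np.array([.6185,.1635,.152]); s0=world(np.array([[0,-.01,0]]),C)[0][:2]; s0=np.array([*s0,.152])
go(.62,.1,.2,1.72)
f=wrist(); b,m=best("canister_center",f,CAN,s0,.012); s,c=fit([f],[m],CAN,s0,.012); print(b,s,c,local(s,C),s[2]-C[2])
for q in("end_bar_hinge","end_bar_push","front_bar_hinge","front_bar_push","canister_face","neighbour_face"):
    for d in bot.spot_point(q,f)[:1]: print(q,d, local(d["xyz"],C).round(4))
draw(f,CAN+CAD[1:2],C,"w6.png",.0)
e=f["img"][:,:,::-1].copy(); cv2.imwrite("pics/w6.png",e)
E
```

```text
clock: 17.3
position: [0.6521, 0.1174, 0.168]
tool_rot: [-3.138, -0.0, 1.72]
force: [0.1, 0.1, -0.3]
grip_width: 0.0257
finger_force: 0.0
clock: 17.8
position: [0.6649, 0.0383, 0.2394]
tool_rot: [3.141, -0.0, 1.719]
force: [-0.8, -0.9, -0.1]
grip_width: -0.0002
finger_force: 0.0
clock: 18.0
position: [0.6646, 0.0394, 0.2383]
tool_rot: [-3.141, -0.001, 1.721]
force: [-0.2, 0.5, -0.2]
grip_width: -0.0002
finger_force: 0.0
pos [0.6646 0.0394 0.2383] rpy [-3.141e+00 -1.000e-03  1.721e+00] F [-0.2  0.5 -0.2] w -0.0002 t 18.0
turn [-0.001 -0.001  0.001] shift now [ 66.5 -35.   38.3] shift after turn [ 66.5 -35.1  38.3]
0.9726406926406926 [0.62017774 0.15408284 0.14224396] 0.0215397668200105 [ 0.00023249 -0.00956262] -0.009756043815414478
end_bar_hinge {'xyz': [0.6873, 0.1294, 0.0337], 'conf': 0.76} [ 0.0628 -0.0441]
end_bar_push {'xyz': [0.6985, 0.0282, 0.0308], 'conf': 0.65} [ 0.0586 -0.1459]
front_bar_hinge {'xyz': [0.7007, 0.0022, 0.0296], 'conf': 0.55} [ 0.0568 -0.1719]
canister_face {'xyz': [0.6152, 0.18, 0.046], 'conf': 0.56} [-0.0008  0.0168]
neighbour_face {'xyz': [0.6185, 0.1797, 0.0447], 'conf': 0.73} [0.0025 0.016 ]
```

View pics/w6.png

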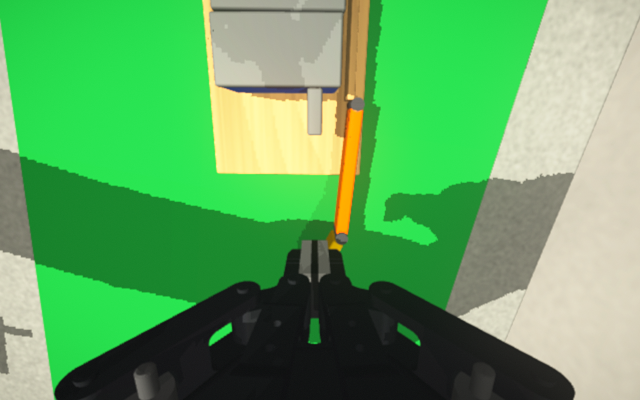

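The canister is flush at caddy (0.2, -9.6 mm) with its yaw within 0.01. The orange bar runs from (357,103) to (342,238) and is at about 1.51 rad. I'll go behind it and sweep it shut.

```bash
python3 -m jog '[[[-4,30,0,0,0,0,0],[-4,33,0,0,0,0,0],[0,0,30,0,0,0,0],[0,0,40,0,0,0,0],[0,0,40,0,0,0,0]]]'
python3 -m jog '[[[0,0,22,0,0,0,0],[0,0,3,0,0,0,0],[0,0,0,0,0,0,0],[0,0,0,0,0,0,0]]]'
cat >> h.py <<'E'
C=np.array([.6185,.1635,.152])
def at():
    o=bot.observe(); print("caddy xy mm",(local(o["position"],C)*1000).round(1),"z",o["position"][2].round(4),"yaw",o["tool_rot"][2].round(3),"F",o["force"].round(1),o["clock"])
E
python3 -c "from h import *;at()"
```

```text
clock: 18.9
position: [0.7286, 0.0396, 0.1275]
tool_rot: [3.141, -0.0, 1.72]
force: [1.7, -0.7, -0.6]
grip_width: 0.0001
finger_force: 0.0
clock: 19.3
position: [0.7293, 0.0397, 0.1054]
tool_rot: [3.139, 0.0, 1.72]
force: [0.1, 0.0, -0.5]
grip_width: 0.0001
finger_force: 0.0
caddy xy mm [  90.7 -139.1] z 0.1054 yaw 1.72 F [ 0.1  0.  -0.5] 19.3
```

```bash
python3 -m jog '[[[2,-11,3,0,0,0,0],[-1,-12,0,0,0,0,0],[-1,-13,0,0,0,0,0],[3,-14,0,0,0,0,0],[4,-13,0,0,0,0,0]]]'
python3 -m jog '[[[8,-12,0,0,0,0,0],[8,-12,0,0,0,0,0],[11,-10,0,0,0,0,0],[12,-9,0,0,0,0,0],[0,0,0,0,0,0,0]]]'
python3 -c "from h import *;at()"
```

```text
clock: 19.8
position: [0.6655, 0.0369, 0.1026]
tool_rot: [3.139, 0.0, 1.719]
force: [0.7, 0.1, -1.0]
grip_width: 0.0001
finger_force: 0.3
clock: 20.3
position: [0.6163, 0.0713, 0.1019]
tool_rot: [3.14, -0.001, 1.722]
force: [0.7, 0.7, 0.4]
grip_width: -0.0001
finger_force: 0.0
caddy xy mm [-16.1 -90.8] z 0.1019 yaw 1.722 F [0.7 0.7 0.4] 20.3
```

Continue to (-26,-63) and press until the stop.

```bash
python3 -m jog '[[[9,-4,0,0,0,0,0],[9,-4,0,0,0,0,0],[6,-2,0,0,0,0,0],[3,0,0,0,0,0,0],[0,0,0,0,0,0,0]]]'
python3 -m jog '[[[2,0,0,0,0,0,0],[0,0,0,0,0,0,0],[0,0,0,0,0,0,0]]]'
python3 -c "from h import *;at()"
```

```text
clock: 20.8
position: [0.6029, 0.0952, 0.1006]
tool_rot: [-3.142, -0.0, 1.72]
force: [0.2, -0.5, -0.3]
grip_width: -0.0003
finger_force: 0.0
clock: 21.1
position: [0.6027, 0.0964, 0.1006]
tool_rot: [3.142, -0.0, 1.719]
force: [0.2, 0.1, 0.4]
grip_width: -0.0
finger_force: 0.0
caddy xy mm [-25.8 -64. ] z 0.1006 yaw 1.719 F [0.2 0.1 0.4] 21.1
```

```bash
python3 -m jog '[[[1.5,0,0,0,0,0,0],[1.5,0,0,0,0,0,0],[0,0,0,0,0,0,0],[0,0,0,0,0,0,0]]]'
python3 -m jog '[[[1.5,0,0,0,0,0,0],[1.5,0,0,0,0,0,0],[0,0,0,0,0,0,0],[0,0,0,0,0,0,0]]]'
python3 - <<'E'
from h import *;at()
f=bot.grab_frame("side")
for q in("end_bar_push","front_bar_hinge","front_bar_push"):
    for d in bot.spot_point(q,f)[:1]: print(q,d, local(d["xyz"],C).round(4))
E
```

```text
clock: 21.5
position: [0.6023, 0.0984, 0.1005]
tool_rot: [-3.141, 0.001, 1.719]
force: [0.1, -5.6, 0.2]
grip_width: -0.0005
finger_force: 2.9
clock: 21.9
position: [0.6022, 0.099, 0.1005]
tool_rot: [-3.141, 0.004, 1.717]
force: [2.8, -18.3, 1.9]
grip_width: -0.0002
finger_force: 9.0
caddy xy mm [-25.9 -61.3] z 0.1005 yaw 1.717 F [  2.8 -18.3   1.9] 21.9
end_bar_push {'xyz': [0.5893, 0.1162, 0.0286], 'conf': 0.65} [-0.036  -0.0423]
front_bar_hinge {'xyz': [0.5664, 0.1094, 0.0274], 'conf': 0.74} [-0.0597 -0.0456]
front_bar_push {'xyz': [0.5208, 0.124, 0.0234], 'conf': 0.56} [-0.1026 -0.0243]
```

The end bar is against its stop (18 N, point at (-36,-42)). The front bar is still open at about 1.1 rad. Back off, go round, and push it shut.

```bash
python3 -m jog '[[[-7,0,0,0,0,0,0],[-7,0,0,0,0,0,0],[0,-30,0,0,0,0,0],[0,-32,0,0,0,0,0],[0,-32,0,0,0,0,0]]]'
python3 -m jog '[[[0,0,0,0,0,0,0],[0,0,0,0,0,0,0],[0,0,0,0,0,0,0]]]'
python3 - <<'E'
from h import *;at()
f=bot.grab_frame("side")
for q in("end_bar_push","front_bar_hinge","front_bar_push"):
    for d in bot.spot_point(q,f)[:1]: print(q,d, local(d["xyz"],C).round(4))
E
```

```text
clock: 22.6
position: [0.5096, 0.0745, 0.1006]
tool_rot: [3.142, -0.001, 1.72]
force: [0.9, 0.4, -0.3]
grip_width: 0.0001
finger_force: 0.0
clock: 22.9
position: [0.5117, 0.0749, 0.1007]
tool_rot: [3.141, -0.0, 1.72]
force: [1.0, -0.0, -0.6]
grip_width: -0.0001
finger_force: 0.0
caddy xy mm [-119.   -71.4] z 0.1007 yaw 1.72 F [ 1.  -0.  -0.6] 22.9
end_bar_push {'xyz': [0.5879, 0.1164, 0.0291], 'conf': 0.77} [-0.0374 -0.0419]
front_bar_hinge {'xyz': [0.5637, 0.107, 0.0269], 'conf': 0.76} [-0.0627 -0.0476]
front_bar_push {'xyz': [0.5203, 0.1266, 0.0282], 'conf': 0.67} [-0.1027 -0.0216]
```

```bash
python3 -m jog '[[[13,2,0,0,0,0,0],[12,2,0,0,0,0,0],[16,2,0,0,0,0,0],[14,7,0,0,0,0,0],[6,6,0,0,0,0,0]]]'
python3 -m jog '[[[6,6,0,0,0,0,0],[4,6,0,0,0,0,0],[2,5,0,0,0,0,0],[0,0,0,0,0,0,0],[0,0,0,0,0,0,0]]]'
python3 -m jog '[[[0,1.5,0,0,0,0,0],[0,1.5,0,0,0,0,0],[0,0,0,0,0,0,0],[0,0,0,0,0,0,0]]]'
python3 -c "from h import *;at()"
```

```text
clock: 23.6
position: [0.5208, 0.1401, 0.1007]
tool_rot: [3.142, -0.001, 1.722]
force: [-1.8, -2.2, -0.6]
grip_width: -0.0002
finger_force: 0.9
clock: 24.1
position: [0.5358, 0.152, 0.1006]
tool_rot: [3.141, -0.0, 1.719]
force: [0.3, 0.7, 0.1]
grip_width: 0.0004
finger_force: 0.0
clock: 24.5
position: [0.5385, 0.1526, 0.1006]
tool_rot: [-3.141, 0.0, 1.72]
force: [-3.0, 0.4, 0.5]
grip_width: -0.0001
finger_force: 0.6
caddy xy mm [-80.8   1.4] z 0.1006 yaw 1.72 F [-3.   0.4  0.5] 24.5
```

```bash
python3 -m jog '[[[0,1.5,0,0,0,0,0],[0,1.5,0,0,0,0,0],[0,0,0,0,0,0,0],[0,0,0,0,0,0,0]]]'
python3 -c "from h import *;at()"
```

```text
clock: 24.9
position: [0.5394, 0.1529, 0.1003]
tool_rot: [-3.137, 0.001, 1.72]
force: [-17.9, -0.8, 11.5]
grip_width: 0.0001
finger_force: 7.4
caddy xy mm [-79.8   1.5] z 0.1003 yaw 1.72 F [-17.9  -0.8  11.5] 24.9
```

At the stop. Back off, rise clear and check.

```bash
python3 -m jog '[[[0,-8,0,0,0,0,0],[0,-15,0,0,0,0,0],[0,-15,-20,0,0,0,0],[-20,0,-40,0,0,0,0],[-30,-10,-40,0,0,0,0]]]'
python3 -m jog '[[[-40,0,-20,0,0,0,0],[-40,0,0,0,0,0,0],[0,0,0,0,0,0,0],[0,0,0,0,0,0,0],[0,0,0,0,0,0,0]]]'
python3 - <<'E'
from h import *;at()
s0=np.array([*world(np.array([[0,-.01,0]]),C)[0][:2],.152])
for f in(bot.grab_frame("side"),wrist()):
    for q in("end_bar_push","front_bar_hinge","front_bar_push","canister_center","canister_face","dish_mid","fork_mid","cup_mid","jar_mid"):
        for d in bot.spot_point(q,f)[:1]: print(q,np.round(d["xyz"],3), local(d["xyz"],C).round(4))
cv2.imwrite("pics/w7.png",f["img"][:,:,::-1])
E
```

```text
clock: 25.4
position: [0.5016, 0.098, 0.201]
tool_rot: [3.141, -0.001, 1.723]
force: [1.1, -0.8, -0.2]
grip_width: 0.0
finger_force: 0.0
clock: 25.9
position: [0.5134, 0.0189, 0.2197]
tool_rot: [3.141, -0.0, 1.721]
force: [0.6, 0.1, -0.3]
grip_width: 0.0003
finger_force: 0.0
caddy xy mm [-125.8 -127. ] z 0.2197 yaw 1.721 F [ 0.6  0.1 -0.3] 25.9
end_bar_push [0.587 0.115 0.028] [-0.0385 -0.0432]
front_bar_hinge [0.566 0.108 0.028] [-0.0605 -0.0472]
front_bar_push [0.56  0.159 0.028] [-0.0581  0.0046]
canister_center [ 0.237 -0.235  0.028] [-0.4375 -0.3363]
canister_face [0.617 0.181 0.042] [0.0011 0.0176]
dish_mid [0.629 0.379 0.019] [0.0429 0.2111]
fork_mid [0.476 0.298 0.004] [-0.1206  0.1545]
cup_mid [ 0.621 -0.451  0.029] [-0.0902 -0.6082]
end_bar_push [0.592 0.113 0.03 ] [-0.0342 -0.0455]
front_bar_hinge [0.565 0.113 0.032] [-0.0606 -0.0417]
front_bar_push [0.562 0.16  0.026] [-0.0565  0.0047]
canister_center [ 0.236 -0.232  0.035] [-0.4377 -0.3335]
canister_face [ 0.21  -0.233  0.03 ] [-0.4634 -0.3302]
```

View pics/w7.png

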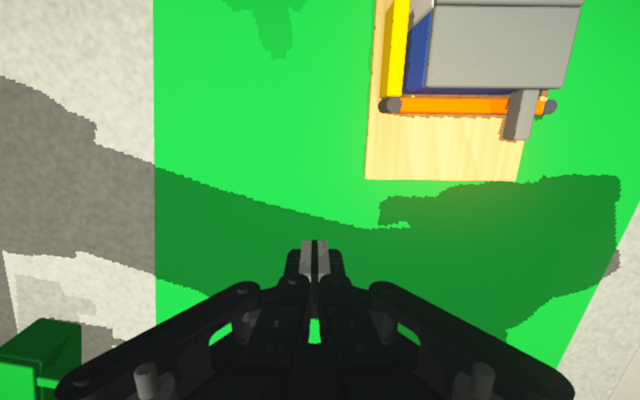

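The orange bar from (390,104) to (550,106) lies shut under the tab, and the yellow bar at (397,50) lies shut along the front. The robot is clear, so I hand in.

```bash
python3 -c "
from workcell import bot; print(bot.job_done())"
```

```text
the job is handed in; nothing more can be done
None
```

The job is handed in, with no verdict returned: the blue canister stands flush against the white one (measured before the gate was closed), both bars were pushed to their stops, orange first, and the dish, fork and cup read unmoved (the jar, well away from the work, got no final reading).

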